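# Free the soldered board from the board vise

## Robot

A 7-joint arm with a two-finger parallel gripper is mounted at the origin on the work surface. World frame = base frame: x ahead of the robot, y to its left, z up, the work surface at z = 0. Lengths are in m, angles in degrees, forces in N, time in s.
With the tool pointing down it reaches from about 0.4 to 0.85 m from the base axis. Payload 4.4 kg.
Tool frame: the origin (TCP) lies between the finger pads; the fingertips stand tips_ahead ahead of it and the grasp point (between the pads) lies 8 mm behind it (tips_ahead is the distance from the TCP to the fingertips, in m); z points along the fingers, y is the line along which they close (so a half turn about z gives the same grasp; the last joint's range is limited). The gripper opens to 94 mm and grips with 3 to 60 N. Pads are 16 mm wide; open, the fingers measure 119 mm over their backs; the gripper's body (75 mm by 177 mm) begins 78 mm behind the grasp point.
Start: joints at [68.48, 36.005, 2.206, 86.941, -1.547, 57.084, -1.146], TCP at [0.198, -0.619, 0.216] pointing down, gripper open.
Joint ranges: [-175.42, 175.42], [-21.48, 121.26], [-71.46, 75.88], [10.55, 141.38], [-63.04, 243.04], [13.31, 113.54], [-168.57, 168.57]. Speed limits (degrees/s): [147.25, 147.25, 180, 180, 180, 180, 180].

## Interface

Orientations are given as a 3x3 rotation matrix whose columns are the frame's x, y, z axes.
In Python, from station import get_state, get_image, camera_model, sign_off, tips_ahead gives the robot as it stands.
- The arm moves only by the tool arm_command, never from a script. Its argument "commands" is a list of rows, each a list of 7 numbers: the shift along the tool's x, y, z in m, then the turn, a rotation vector about the tool's x, y, z in degrees, then the gripper's target within -1 to 1 (fully open at 1, half-way at 0, shut at -1). A call has 1 to 20 rows; each row shifts and turns the commanded pose from where the row before left it, along the tool's axes as they then stand; what a row does not reach is not made up. A row lasts 1/8 s, in which the tool goes at most 62.5 mm and 10.7 degrees, less where a joint would pass 70% of its speed; a pose out of reach is approached as far as the arm can. A call with a gripper value outside its range is refused whole. The fingers move at their own pace and stop on an object; "squeeze" is the grip in N (left out, the last holds). Time passes only in rows, so rows that do not move let the fingers close. It gives the time, the measured TCP pose, the force, the opening and the grip force at its end, in the units of the state.
- get_state(): the state, without advancing time (a new reading comes with each control period).
- get_image(name): name is "scene" or "top" or "wrist"; returns the picture (480x640x3 uint8, blue, green, red); there is no depth.
- camera_model(name): a dict with "fx", "fy", "cx", "cy" (pixels), "T" (4x4, takes a point from camera to world coordinates). Camera axes: x right, y down, z forward; pixel columns grow to the right and rows downward; lengths in m; the calibration is good to about 2 mm. The wrist camera is an equidistant fisheye: a pixel r from the principal point sees the ray r / f radians off the axis. A picture is of the moment at which its call begins: read the wrist's pose just before it. camera_model takes no time and is no camera call; for the wrist camera it gives the pose at the moment of the call.
- sign_off(): hands the job in; it is judged then, once.
The state is a dict: "clock": time; "qpos": joint angles; "dq": joint speeds; "tau": joint torques, N m; "tcp_pos": TCP position; "tool_rot": TCP orientation; "contact_force": force on the tool from outside, world axes, zero at the start; "torque": the same for the moment, N m; "width": finger opening in m; "grip_force": force on a finger pad.
Only numpy, scipy, OpenCV 4.12 (cv2) and the standard library are available. Lean on these libraries where they do the work, as an engineer would, in place of code of your own. Each camera call takes 0.05 s, during which the arm holds its last target. There are 200 camera calls.

## Task

Take the green circuit board out of the board vise and stand it on its four brass spacers, component side up, in the middle of the black antistatic mat. Pinch the two black side buttons of the sliding jaw together to unlock it and slide it well back, then draw the board clear of the fixed jaw's groove before lifting it, so that it is not pulled up against the groove's lip. Set it down rather than drop it, and leave the other loose things on the bench where they are.

Things in the scene. Friction and masses are not known exactly. Their poses are not given: they have to be found in the camera images.
- vise: Board vise screwed to the bench. Aluminium rail 260 long, 30 wide, top 26 mm above the bench, on two feet 74 mm wide. Origin: on the bench under the rail's middle; x runs along the rail from the sliding jaw (nearer the robot) to the fixed jaw at its far end, z up. Two steel rest arms (y = +-9 mm, tops 46 mm up, from the fixed jaw to x = -11.5 mm) carry the board even when the jaw is open.
- fixed_lip: Upper lip of the groove in the grey fixed jaw (jaw 50 wide, top 64.5 mm above the bench, face at vise x = +70.5). Origin: middle of the lip's lower rear edge, on the face, 49.7 mm above the bench; axes as the vise. The lip reaches 4.5 mm out of the face towards -x, 4 mm over the board's edge, so draw the board 4 mm (better 8 to 12) towards -x before lifting it.
- jaw (a joint): How far the sliding jaw is slid back from the board along the vise's -x, in m: 0 = closed on the board (start), 0.05 = fully back. A rack locks it unless both side buttons are in at once; then it slides with about 2 N, and it stays where it is left. Its groove also reaches 4 mm over the board: slide it back 20 mm or more to give the board room.
- jaw_grip (a point): Point midway between the two side buttons, on the sliding jaw, 46 mm above the bench; axes as the vise. The jaw is a grey block 50 long (x), 42 wide, top 64 above the bench, with a 50 wide face plate 20 to 30 mm towards +x of here. The black buttons stand out opposite each other on its +y and -y sides, each 26 long (x), 20 high, centred here; 58 mm over both when out, 42 mm when both are home.
- button_left (a joint): Button on the jaw's +y side: how far it is pressed in, in m: 0 = out, 0.008 = home. It unlocks its side from 0.0035 on. Spring: 3.6 N to start, 8.4 N home; springs out when let go, or to about 0.003 if its pawl then meets a rack tooth (every 10 mm of jaw travel).
- button_right (a joint): Button on the jaw's -y side: the same.
- board: Green circuit board, about 0.09 kg, 100 (x) by 60 (y) by 2.4 mm, on four brass spacers 12 high at x = +-41, y = +-23 mm. Origin: its middle, level with the spacers' feet; z up. Underside at z = 12, top 14.4, tallest parts 27 mm. Starts in the vise, x along the vise's x, centre near vise x = +20 mm, underside 46 above the bench. Can be gripped across its long edges, 60 mm wide, free of parts at the middle.
- mat: Black rubber antistatic mat, 180 (x) by 230 (y) by 3 mm, fixed flat on the bench. Origin: under its middle; top 3 mm above the bench. A snap stud sits in one corner.
- heatsink: Small finned aluminium heatsink, 30 by 22 by 16 mm, lying on a corner of the mat; bystander. Origin: middle of its underside.
- screwdriver: Screwdriver, 150 mm long, lying on the bench beside the vise; bystander.
- solder_reel: Solder reel, 56 across, 32 high, standing on the bench on the other side of the vise; bystander. Origin: middle of its underside.
- cutters: Flush cutters with orange handles, about 115 mm long, 13 high, lying beyond the mat; bystander.
- parts_case: Closed small-parts case, 60 by 90 by 22 mm, lying in front of the robot's base; bystander. Origin: middle of its underside.
- desolder_pump: Aluminium desoldering pump, 206 long and 24 mm high, lying on the bench between the mat and the robot; bystander.
There are look-alikes about, which are no part of the job. There is more than one size of the board; the one meant has the size given above.

How it is judged:
By the outcome, as a careful person would: the job done as asked, in the order asked, and still so for the second after the job is handed in, with the robot touching nothing.
It also fails if it takes over 48 s, if anything falls off the work surface, if the arm or the gripper's body presses on something with over 40 N, if the wrist force passes 120 N, or if a joint passes its speed limit or range.

## Working session

There is one attempt and no reset: what is moved stays moved. The work goes in short steps, Python scripts to look and compute and a tool call to move; the robot and the scene stay as the last step left them, time stands still between calls to the robot, and variables do not carry over. Pictures are saved under pics/ and viewed, at most 10 in all, crops included, and the job is handed in when it is done.

Besides the shell and the picture viewer there is one more tool, called in YAML: its name, and indented under it one key for each argument. arm_command: Moves the arm, as the interface text tells. Its arguments: {"type":"object","properties":{"commands":{"type":"array"},"squeeze":{"type":"number"}},"required":["commands"]}

```bash
mkdir -p pics; ls
python3 - <<'E'
from station import *
import cv2
for n in("scene","top"):
    im=get_image(n);cv2.imwrite(f"pics/{n}0.png",im)
    m=camera_model(n);print(n,{k:(v if k!='T' else [[round(float(a),4) for a in r] for r in v]) for k,v in m.items()})
print(get_state(),tips_ahead)
E
```

```text
pics
scene {'fx': 439.90461833498404, 'fy': 439.90461833498404, 'cx': 325.27277008625566, 'cy': 232.75633913576837, 'T': [[0.0218, 0.7588, -0.6509, 1.0825], [0.9997, -0.0203, 0.0098, -0.0153], [-0.0057, -0.651, -0.7591, 0.6943], [0.0, 0.0, 0.0, 1.0]]}
top {'fx': 481.06369208144423, 'fy': 481.06369208144423, 'cx': 317.1968093208151, 'cy': 240.01491400458173, 'T': [[0.0146, -0.9928, 0.1187, 0.4501], [-0.9998, -0.013, 0.0143, -0.0177], [-0.0127, -0.1188, -0.9928, 0.9571], [0.0, 0.0, 0.0, 1.0]]}
{'clock': 0.1, 'qpos': array([68.47914656, 36.04988239,  2.204089  , 86.98935979, -1.54600285,
       57.08528043, -1.14566947]), 'dq': array([-0.05360421, -0.10346091, -0.00192111, -0.19473932, -0.14732881,
        0.08956902, -0.05522187]), 'tau': array([ 3.90914633e-03, -5.50796270e+01,  1.14780519e+00, -1.87117231e+01,
       -5.21761947e-02,  1.92725344e-02,  3.53628423e-05]), 'tcp_pos': array([ 0.19800545, -0.61850123,  0.21569384]), 'tool_rot': array([[ 9.52393185e-01,  3.04871981e-01, -5.43723642e-04],
       [ 3.04872463e-01, -9.52391904e-01,  1.56291428e-03],
       [-4.13492214e-05, -1.65427528e-03, -9.99998631e-01]]), 'contact_force': array([ 0.10043943, -0.26304758,  0.56646803]), 'torque': array([-0.01232932, -0.03498236,  0.03024937]), 'grip_force': 0.0, 'width': 0.0938145676632256} 0.011
```

View pics/top0.png

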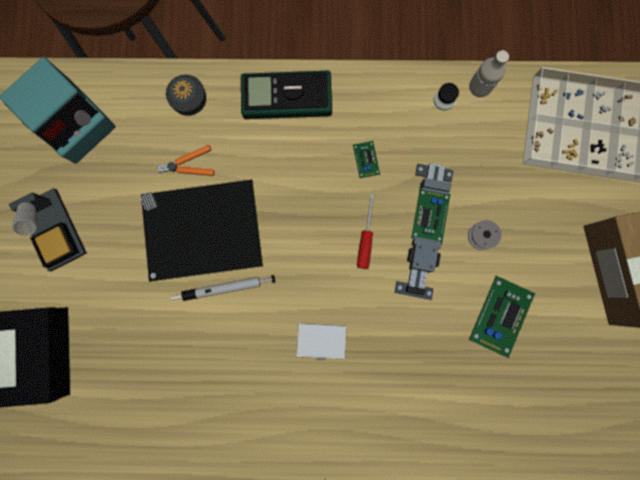

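View pics/scene0.png

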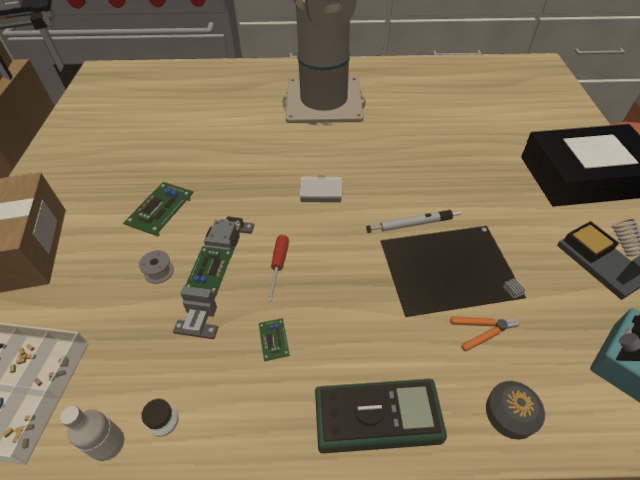

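The top picture shows three green boards: (432,215) in the vise, a small one at (367,159) and a large one at (502,317). The one in the vise is held by the jaws and should be about 100x60, so it fits. The mat is at (202,230), with the heatsink at (149,201), the stud at (153,276), and the pump at (223,288). I'll confirm with a crop.

Run:
```python
import cv2,numpy as np
im=cv2.imread("pics/top0.png")
a=cv2.resize(im[150:310,380:480],None,fx=3.75,fy=3.75,interpolation=cv2.INTER_CUBIC)
b=cv2.resize(im[170:290,130:270],None,fx=3,fy=3,interpolation=cv2.INTER_CUBIC)
c=np.zeros((600,800,3),np.uint8);c[:a.shape[0],:a.shape[1]]=a;c[:b.shape[0],378:378+b.shape[1]]=b
cv2.imwrite("pics/crop.png",c)
```

```text
(no output)
```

View pics/crop.png

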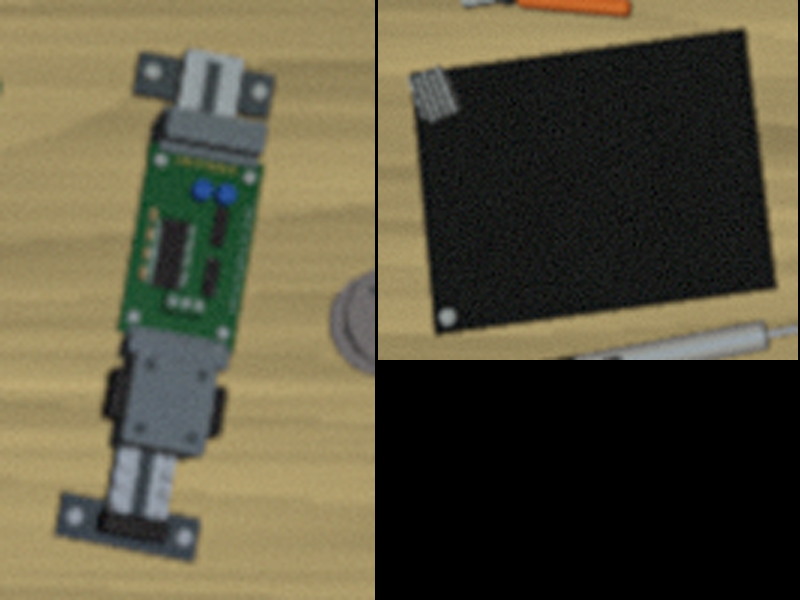

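The crop shows the board with screws at crop (160,160), (250,177), (134,316) and (223,332), the jaw with its buttons at (116,394) and (217,410), and the mat corners at (411,73), (745,30), (776,288) and (436,334).

```bash
cat > h.py <<'E'
import numpy as np
from station import *
def proj(name,uv,z):
    m=camera_model(name);T=np.array(m["T"])
    uv=np.atleast_2d(np.array(uv,float))
    d=np.c_[(uv[:,0]-m["cx"])/m["fx"],(uv[:,1]-m["cy"])/m["fy"],np.ones(len(uv))]@T[:3,:3].T
    return T[:3,3]+d*((z-T[2,3])/d[:,2])[:,None]
def ang(v): return np.degrees(np.arctan2(v[1],v[0]))
E
python3 - <<'E'
from h import *
np.set_printoptions(precision=4,suppress=True)
o=np.array([380,150.])
c=lambda l:(np.array(l)+.5)/3.75-.5+o
s=proj("top",c([(160,160),(250,177),(134,316),(223,332)]),.0484);print(s,s.mean(0),"sz",np.linalg.norm(s[0]-s[2]),np.linalg.norm(s[0]-s[1]),ang(s[0]-s[2]),ang(s[1]-s[3]))
j=proj("top",c([(151,365),(202,377),(139,428),(192,438)]),.064);print("jaw",j.mean(0))
b=proj("top",c([(116,394),(217,410)]),.051);print("btn",b.mean(0),np.linalg.norm(b[0]-b[1]))
f=proj("top",c([(152,72),(260,92),(74,516),(184,537)]),.006);print("feet",f.mean(0),ang(f[:2].mean(0)-f[2:].mean(0)))
d=f[:2].mean(0)-f[2:].mean(0);print(np.linalg.norm(d))
m=proj("top",(np.array([(411,73),(745,30),(776,288),(436,334)])-[378,0]+.5)/3-.5+[130,170],.003)
print("mat",m,m.mean(0),[np.linalg.norm(m[i]-m[i-1]) for i in range(4)],ang(m[0]-m[3]),ang(m[1]-m[2]),ang(m[0]-m[1]),ang(m[3]-m[2]))
print(camera_model("wrist"))
E
```

```text
[[ 0.6536 -0.2051  0.0484]
 [ 0.6452 -0.2508  0.0484]
 [ 0.5728 -0.191   0.0484]
 [ 0.5652 -0.2359  0.0484]] [ 0.6092 -0.2207  0.0484] sz 0.08196676783372389 0.04651921259991965 -9.869020867180826 -10.605838580657773
jaw [ 0.528  -0.2059  0.064 ]
btn [ 0.5291 -0.2064  0.051 ] 0.05103843157475408
feet [ 0.5868 -0.2172  0.006 ] -10.339486118903034
0.24271646313575068
mat [[0.6535 0.3558 0.003 ]
 [0.6858 0.1303 0.003 ]
 [0.5113 0.1043 0.003 ]
 [0.4777 0.3289 0.003 ]] [0.5821 0.2298 0.003 ] [np.float64(0.17779337228643882), np.float64(0.22784293614514314), np.float64(0.17643092721840137), np.float64(0.22706570945284532)] 8.708376328497083 8.45887464794808 98.16121875017335 98.50356338463534
{'fx': 371.64829954431775, 'fy': 371.64829954431775, 'cx': 319.8271507995954, 'cy': 236.60432871236148, 'T': array([[ 0.3039, -0.9153, -0.2644,  0.2748],
       [-0.9527, -0.2923, -0.083 , -0.5948],
       [-0.0013,  0.2772, -0.9608,  0.3832],
       [ 0.    ,  0.    ,  0.    ,  1.    ]])}
```

arm_command:
  commands:
    - [0.0369, -0.0242, 0.003, 0, 0, 0, 1]
    - [0.0369, -0.0242, 0.003, 0, 0, 0, 1]
    - [0.0369, -0.0242, 0.003, 0, 0, 0, 1]
    - [0.0369, -0.0242, 0.003, 0, 0, 0, 1]
    - [0.0369, -0.0242, 0.003, 0, 0, 0, 1]
    - [0.0369, -0.0242, 0.003, 0, 0, 0, 1]
    - [0.0369, -0.0242, 0.003, 0, 0, 0, 1]
    - [0.0369, -0.0242, 0.003, 0, 0, 0, 1]
    - [0.0369, -0.0242, 0.003, 0, 0, 0, 1]
    - [0.0369, -0.0242, 0.003, 0, 0, 0, 1]
    - [0.0369, -0.0242, 0.003, 0, 0, 0, 1]
    - [0.0369, -0.0242, 0.003, 0, 0, 0, 1]
    - [0, 0, 0, 0, 0, 7, 1]
    - [0, 0, 0, 0, 0, 7, 1]
    - [0, 0, 0, 0, 0, 7, 1]
    - [0, 0, 0, 0, 0, 7, 1]
    - [0, 0, 0, 0, 0, 0, 1]
    - [0, 0, 0, 0, 0, 0, 1]
  squeeze: 20

```text
clock: 2.35
tcp_pos: [0.5313, -0.2073, 0.1803]
tool_rot: [[0.984, -0.176, -0.0], [-0.176, -0.984, 0.0], [-0.0, -0.0, -1.0]]
contact_force: [1.0, 0.3, -1.1]
width: 0.0941
grip_force: 0.0
```

```bash
cat >> h.py <<'E'
import cv2
def wproj(uv,z,m):
    T=np.array(m["T"]);uv=np.atleast_2d(np.array(uv,float))-[m["cx"],m["cy"]]
    r=np.hypot(*uv.T);t=r/m["fx"]
    d=np.c_[uv*(np.sin(t)/r)[:,None],np.cos(t)]@T[:3,:3].T
    return T[:3,3]+d*((z-T[2,3])/d[:,2])[:,None]
def wshot(n):
    m=camera_model("wrist");im=get_image("wrist");cv2.imwrite(f"pics/{n}.png",im)
    np.savez(f"pics/{n}.npz",**{k:np.array(v) for k,v in m.items()})
E
python3 - <<'E'
from h import *
wshot("w1");s=get_state();print(s["clock"],s["tcp_pos"],ang(s["tool_rot"][:,0]),s["tool_rot"][:,2])
E
```

```text
2.4 [ 0.53132734 -0.2074103   0.1803751 ] -10.152850866782396 [-1.83548655e-04  2.02947459e-04 -9.99999963e-01]
```

View pics/w1.png

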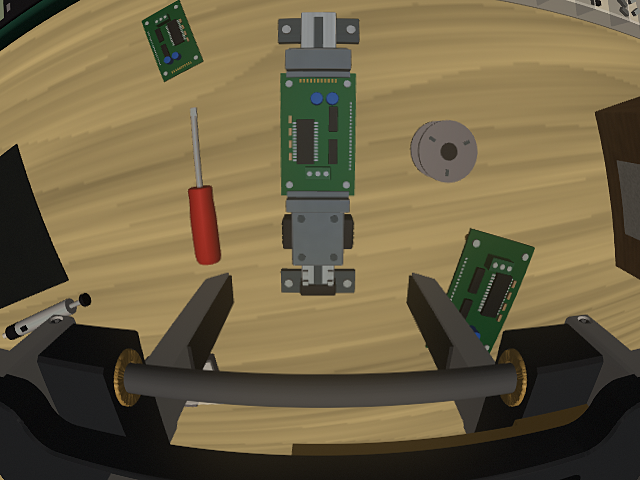

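The wrist view shows the jaw screws at (301,218), (335,218), (301,257) and (335,257), the buttons at x 287 and 349 (y about 232), and the board screws at (290,84), (346,84), (290,185) and (346,185).

Run:
```python
from h import *
np.set_printoptions(precision=4,suppress=True)
m=dict(np.load("pics/w1.npz"))
j=wproj([(301,218),(335,218),(301,257),(335,257)],.064,m);print(j.mean(0))
b=wproj([(287,231.5),(349,231.5)],.054,m);print(b.mean(0),np.linalg.norm(b[0]-b[1]))
s=wproj([(290,84),(346,84),(290,185),(346,185)],.0484,m);print(s.mean(0),np.linalg.norm(s[0]-s[2]),np.linalg.norm(s[0]-s[1]),ang(s[0]-s[2]),ang(s[1]-s[3]))
R=get_state()["tool_rot"];t=get_state()["tcp_pos"]
for p in(j,b,s):print((p.mean(0)-t)@R)
```

```text
[ 0.5293 -0.2063  0.064 ]
[ 0.5317 -0.2067  0.054 ] 0.05092904304231243
[ 0.6091 -0.2206  0.0484] 0.08203443406014065 0.0443034617052738 -10.635046065688268 -9.79467997758827
[-0.0022 -0.0007  0.1164]
[ 0.0003 -0.0008  0.1264]
[ 0.079  -0.0007  0.132 ]
```

arm_command:
  commands:
    - [0, -0.0007, 0.02, 0, 0, 0, 1]
    - [0, 0, 0.03, 0, 0, 0, 1]
    - [0, 0, 0.03, 0, 0, 0, 1]
    - [0, 0, 0.025, 0, 0, 0, 1]
    - [0, 0, 0.02, 0, 0, 0, 1]
    - [0, 0, 0.015, 0, 0, 0, 1]
    - [0, 0, 0, 0, 0, 0, 1]
    - [0, 0, 0, 0, 0, 0, -1]
    - [0, 0, 0, 0, 0, 0, -1]
    - [0, 0, 0, 0, 0, 0, -1]
    - [0, 0, 0, 0, 0, 0, -1]
    - [0, 0, 0, 0, 0, 0, -1]
    - [0, 0, 0, 0, 0, 0, -1]
    - [0, 0, 0, 0, 0, 0, -1]
  squeeze: 20

```text
clock: 4.15
tcp_pos: [0.5318, -0.2055, 0.0408]
tool_rot: [[0.984, -0.177, 0.0], [-0.177, -0.984, 0.002], [-0.0, -0.002, -1.0]]
contact_force: [-0.4, 4.1, 4.5]
width: 0.0414
grip_force: 20.0
```

arm_command:
  commands:
    - [-0.003, 0, 0, 0, 0, 0, -1]
    - [-0.004, 0, 0, 0, 0, 0, -1]
    - [-0.004, 0, 0, 0, 0, 0, -1]
    - [-0.004, 0, 0, 0, 0, 0, -1]
    - [-0.004, 0, 0, 0, 0, 0, -1]
    - [-0.004, 0, 0, 0, 0, 0, -1]
    - [-0.004, 0, 0, 0, 0, 0, -1]
    - [-0.004, 0, 0, 0, 0, 0, -1]
    - [-0.004, 0, 0, 0, 0, 0, -1]
    - [-0.003, 0, 0, 0, 0, 0, -1]
    - [-0.002, 0, 0, 0, 0, 0, -1]
    - [0, 0, 0, 0, 0, 0, -1]
    - [0, 0, 0, 0, 0, 0, -1]

```text
clock: 5.78
tcp_pos: [0.493, -0.1985, 0.0408]
tool_rot: [[0.984, -0.177, 0.001], [-0.177, -0.984, 0.001], [0.001, -0.001, -1.0]]
contact_force: [1.5, 4.8, 4.7]
width: 0.042
grip_force: 20.0
```

arm_command:
  commands:
    - [0, 0, 0, 0, 0, 0, 1]
    - [0, 0, 0, 0, 0, 0, 1]
    - [0, 0, 0, 0, 0, 0, 1]
    - [0, 0, 0, 0, 0, 0, 1]
    - [0, 0, 0, 0, 0, 0, 1]
    - [0, 0, -0.02, 0, 0, 0, 1]
    - [0, 0, -0.04, 0, 0, 0, 1]
    - [0.02, 0, -0.03, 0, 0, 0, 1]
    - [0.04, 0, -0.03, 0, 0, 0, 1]
    - [0.03, 0, -0.01, 0, 0, 0, 1]
    - [0.02, 0, 0, 0, 0, 0, 1]
    - [0, 0, 0, 0, 0, 0, 1]

```text
clock: 7.28
tcp_pos: [0.6009, -0.2194, 0.17]
tool_rot: [[0.984, -0.178, -0.0], [-0.178, -0.984, -0.0], [-0.0, 0.0, -1.0]]
contact_force: [0.0, 0.3, 0.3]
width: 0.0937
grip_force: 0.0
```

Run:
```python
from h import *
wshot("w2");s=get_state();print(s["clock"],s["tcp_pos"],ang(s["tool_rot"][:,0]),s["width"])
```

```text
7.325 [ 0.59952536 -0.21924663  0.16978265] -10.257584871961688 0.09424243893675989
```

View pics/w2.png

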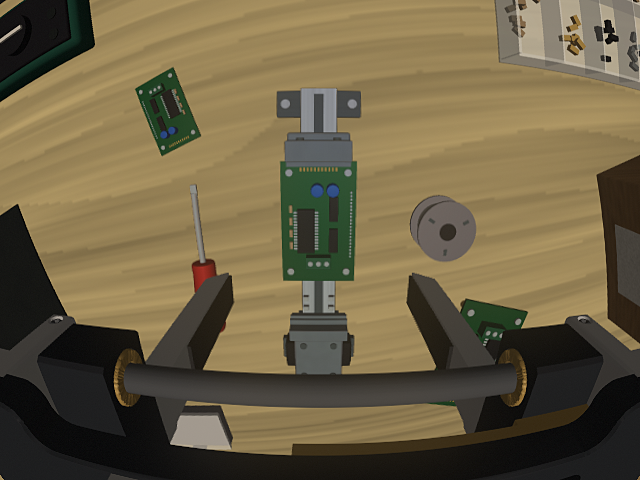

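The jaw is back at (318,340), with a clear gap to the board. The board screws are at (289,173), (348,173), (290,271) and (348,271).

Run:
```python
from h import *
np.set_printoptions(precision=4,suppress=True)
m=dict(np.load("pics/w2.npz"))
s=wproj([(289,173),(348,173),(290,271),(348,271)],.0484,m);print(s.mean(0),np.linalg.norm(s[0]-s[2]),np.linalg.norm(s[0]-s[1]),ang(s[0]-s[2]),ang(s[1]-s[3]))
g=get_state();print((s.mean(0)-g["tcp_pos"])@g["tool_rot"])
```

```text
[ 0.609  -0.2208  0.0484] 0.08159185234125071 0.04603890426217795 -10.90229448217594 -9.184886274075415
[ 0.0098 -0.0002  0.1214]
```

arm_command:
  commands:
    - [0.0095, 0, 0.021, 0, 0, 0, 1]
    - [0, 0, 0.03, 0, 0, 0, 1]
    - [0, 0, 0.03, 0, 0, 0, 1]
    - [0, 0, 0.025, 0, 0, 0, 1]
    - [0, 0, 0.015, 0, 0, 0, 1]
    - [0, 0, 0, 0, 0, 0, 1]
    - [0, 0, 0, 0, 0, 0, 0]
    - [0, 0, 0, 0, 0, 0, 0]
    - [0, 0, 0, 0, 0, 0, 0]
    - [0, 0, 0, 0, 0, 0, 0]
    - [0, 0, 0, 0, 0, 0, 0]
    - [0, 0, 0, 0, 0, 0, 0]
  squeeze: 20

```text
clock: 8.82
tcp_pos: [0.6101, -0.2209, 0.05]
tool_rot: [[0.984, -0.178, 0.001], [-0.178, -0.984, 0.0], [0.001, -0.0, -1.0]]
contact_force: [-0.8, 0.8, 3.7]
width: 0.0595
grip_force: 20.0
```

arm_command:
  commands:
    - [-0.002, 0, 0, 0, 0, 0, 0]
    - [-0.002, 0, 0, 0, 0, 0, 0]
    - [-0.002, 0, 0, 0, 0, 0, 0]
    - [-0.002, 0, 0, 0, 0, 0, 0]
    - [-0.002, 0, 0, 0, 0, 0, 0]
    - [-0.001, 0, 0, 0, 0, 0, 0]
    - [0, 0, 0, 0, 0, 0, 0]
    - [0, 0, 0, 0, 0, 0, 0]

```text
clock: 9.82
tcp_pos: [0.5995, -0.2193, 0.05]
tool_rot: [[0.984, -0.178, 0.002], [-0.178, -0.984, -0.001], [0.002, 0.0, -1.0]]
contact_force: [2.5, -1.3, 5.7]
width: 0.0593
grip_force: 20.0
```

Run:
```python
from h import *
wshot("w3");s=get_state();print(s["clock"],s["tcp_pos"],s["contact_force"],s["width"])
im=cv2.imread("pics/w3.png");cv2.imwrite("pics/w3c.png",cv2.resize(im[150:400,200:440],None,fx=2.4,fy=2.4,interpolation=cv2.INTER_CUBIC))
```

```text
9.875 [ 0.59952486 -0.21931542  0.04994922] [ 4.11267272 -0.36155109  6.057511  ] 0.05888747316632139
```

View pics/w3c.png

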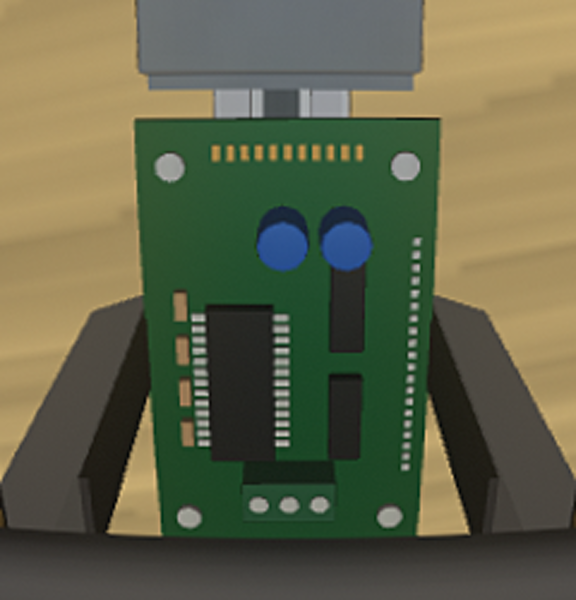

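arm_command:
  commands:
    - [0, 0, -0.006, 0, 0, 0, 0]
    - [0, 0, -0.014, 0, 0, 0, 0]
    - [0, 0, -0.025, 0, 0, 0, 0]
    - [0, 0, -0.025, 0, 0, 0, 0]
    - [0, 0, -0.02, 0, 0, 0, 0]
    - [0, 0, -0.01, 0, 0, 0, 0]
    - [0, 0, 0, 0, 0, 0, 0]
    - [0, 0, 0, 0, 0, 0, 0]

```text
clock: 10.88
tcp_pos: [0.5981, -0.2187, 0.1486]
tool_rot: [[0.984, -0.178, -0.002], [-0.178, -0.984, 0.001], [-0.002, -0.0, -1.0]]
contact_force: [-0.7, 0.0, -0.8]
width: 0.0592
grip_force: 20.0
```

arm_command:
  commands:
    - [-0.003, -0.0138, 0, 0, 0, 0, 0]
    - [-0.006, -0.0275, 0, 0, 0, 0, 0]
    - [-0.008, -0.0365, 0, 0, 0, 0, 0]
    - [-0.008, -0.0365, 0, 0, 0, 0, 0]
    - [-0.008, -0.0365, 0, 0, 0, 0, 0]
    - [-0.008, -0.0365, 0, 0, 0, 0, 0]
    - [-0.008, -0.0365, 0, 0, 0, 0, 0]
    - [-0.008, -0.0365, 0, 0, 0, 0, 0]
    - [-0.008, -0.0365, 0, 0, 0, 0, 0]
    - [-0.008, -0.0365, 0, 0, 0, 0, 0]
    - [-0.008, -0.0365, 0, 0, 0, 0, 0]
    - [-0.008, -0.0365, 0, 0, 0, 0, 0]
    - [-0.005, -0.0225, 0, 0, 0, 0, 0]
    - [-0.0026, -0.01, 0, 0, 0, 0, 0]
    - [0, 0, 0, 0, 0, -4, 0]
    - [0, 0, 0, 0, 0, -6, 0]
    - [0, 0, 0, 0, 0, -5, 0]
    - [0, 0, 0, 0, 0, -3.7, 0]
    - [0, 0, 0, 0, 0, 0, 0]
    - [0, 0, 0, 0, 0, 0, 0]

```text
clock: 13.38
tcp_pos: [0.5821, 0.2291, 0.1495]
tool_rot: [[0.989, 0.145, -0.0], [0.145, -0.989, -0.001], [-0.0, 0.001, -1.0]]
contact_force: [0.5, -0.4, -1.7]
width: 0.0592
grip_force: 20.0
```

Run:
```python
from h import *
np.set_printoptions(precision=4,suppress=True)
wshot("w4");s=get_state();print(s["clock"],s["tcp_pos"],ang(s["tool_rot"][:,0]),s["tool_rot"],s["contact_force"],s["width"])
```

```text
13.425 [0.582  0.2293 0.1495] 8.351050983946658 [[ 0.9894  0.1452  0.    ]
 [ 0.1452 -0.9894 -0.0005]
 [-0.0001  0.0004 -1.    ]] [-0.1735 -0.3261 -1.6017] 0.0594029292417215
```

View pics/w4.png

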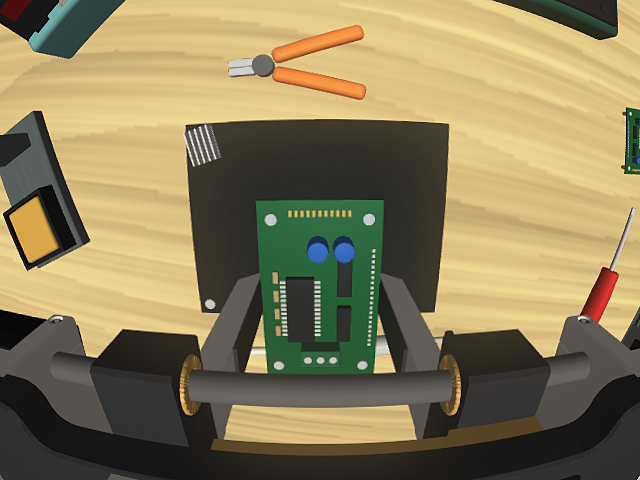

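The board is held over the mat, with screws at (271,220), (369,219), (279,366) and (362,366). The mat corners are at (186,126), (449,125), (435,312) and (203,311). I'll check the board's tilt and the mat centre.

Run:
```python
from h import *
np.set_printoptions(precision=4,suppress=True)
m=dict(np.load("pics/w4.npz"))
s=wproj([(271,220),(369,219),(279,366),(362,366)],.148,m);print(s.mean(0),np.linalg.norm(s[0]-s[2]),np.linalg.norm(s[0]-s[1]),np.linalg.norm(s[3]-s[2]))
q=wproj([(186,126),(449,125),(435,312),(203,311)],.003,m);print(q.mean(0),[np.linalg.norm(q[i]-q[i-1]) for i in range(4)],ang(q[0]-q[3]))
g=get_state();print((q.mean(0)-s.mean(0))@g["tool_rot"])
```

```text
[0.5809 0.228  0.148 ] 0.08265513591199707 0.0460522977709188 0.04594761631405321
[0.5837 0.23   0.003 ] [np.float64(0.17596454056407698), np.float64(0.22810133881242048), np.float64(0.1776957092390646), np.float64(0.22778760121289504)] 8.764635753050955
[ 0.0031 -0.0016  0.145 ]
```

arm_command:
  commands:
    - [0.002, -0.001, 0.015, 0, 0, 0, 0]
    - [0, 0, 0.025, 0, 0, 0, 0]
    - [0, 0, 0.03, 0, 0, 0, 0]
    - [0, 0, 0.025, 0, 0, 0, 0]
    - [0, 0, 0.015, 0, 0, 0, 0]
    - [0, 0, 0.01, 0, 0, 0, 0]
    - [0, 0, 0.004, 0, 0, 0, 0]
    - [0, 0, 0.002, 0, 0, 0, 0]
    - [0, 0, 0, 0, 0, 0, 0]
    - [0, 0, 0, 0, 0, 0, 0]

```text
clock: 14.68
tcp_pos: [0.5842, 0.2314, 0.024]
tool_rot: [[0.989, 0.147, 0.001], [0.147, -0.989, 0.0], [0.001, -0.0, -1.0]]
contact_force: [1.1, -0.9, -0.6]
width: 0.0589
grip_force: 20.0
```

arm_command:
  commands:
    - [0, 0, 0.001, 0, 0, 0, 0]
    - [0, 0, 0.001, 0, 0, 0, 0]
    - [0, 0, 0, 0, 0, 0, 0]
    - [0, 0, 0, 0, 0, 0, 0]

```text
clock: 15.18
tcp_pos: [0.5838, 0.2312, 0.0215]
tool_rot: [[0.989, 0.147, -0.0], [0.147, -0.989, -0.0], [-0.0, 0.0, -1.0]]
contact_force: [0.4, 0.5, -1.5]
width: 0.0591
grip_force: 20.0
```

arm_command:
  commands:
    - [0, 0, 0.001, 0, 0, 0, 0]
    - [0, 0, 0, 0, 0, 0, 0]
    - [0, 0, 0, 0, 0, 0, 0]

```text
clock: 15.55
tcp_pos: [0.5838, 0.2312, 0.0205]
tool_rot: [[0.989, 0.147, 0.0], [0.147, -0.989, -0.0], [0.0, 0.0, -1.0]]
contact_force: [-0.3, 0.1, -2.0]
width: 0.0592
grip_force: 20.0
```

arm_command:
  commands:
    - [0, 0, 0.001, 0, 0, 0, 0]
    - [0, 0, 0, 0, 0, 0, 0]
    - [0, 0, 0, 0, 0, 0, 0]

```text
clock: 15.92
tcp_pos: [0.5838, 0.2312, 0.0195]
tool_rot: [[0.989, 0.147, -0.0], [0.147, -0.989, -0.0], [-0.0, 0.0, -1.0]]
contact_force: [-0.5, 0.4, -1.3]
width: 0.0596
grip_force: 20.0
```

arm_command:
  commands:
    - [0, 0, 0.0005, 0, 0, 0, 0]
    - [0, 0, 0, 0, 0, 0, 0]
    - [0, 0, 0, 0, 0, 0, 0]

```text
clock: 16.3
tcp_pos: [0.5838, 0.2313, 0.0191]
tool_rot: [[0.989, 0.147, 0.0], [0.147, -0.989, 0.0], [0.0, -0.0, -1.0]]
contact_force: [0.2, -0.1, 0.1]
width: 0.0593
grip_force: 20.0
```

arm_command:
  commands:
    - [0, 0, 0.0005, 0, 0, 0, 0]
    - [0, 0, 0, 0, 0, 0, 0]
    - [0, 0, 0, 0, 0, 0, 0]

```text
clock: 16.68
tcp_pos: [0.5839, 0.2313, 0.0189]
tool_rot: [[0.989, 0.147, 0.0], [0.147, -0.989, 0.0], [0.0, -0.0, -1.0]]
contact_force: [-1.4, -0.7, 4.5]
width: 0.0594
grip_force: 20.0
```

Contact felt: the force rose to +4.5 N. Releasing and withdrawing.

arm_command:
  commands:
    - [0, 0, 0, 0, 0, 0, 0.5]
    - [0, 0, 0, 0, 0, 0, 0.5]
    - [0, 0, 0, 0, 0, 0, 0.8]
    - [0, 0, 0, 0, 0, 0, 0.8]
    - [0, 0, 0, 0, 0, 0, 0.8]
    - [0, 0, -0.01, 0, 0, 0, 0.8]
    - [0, 0, -0.02, 0, 0, 0, 0.8]
    - [0, 0, -0.03, 0, 0, 0, 0.8]
    - [0, 0, -0.04, 0, 0, 0, 0.8]
    - [0, 0, -0.04, 0, 0, 0, 0.8]
    - [0, 0, -0.02, 0, 0, 0, 0.8]
    - [0, 0, 0, 0, 0, 0, 0.8]
    - [0, 0, 0, 0, 0, 0, 0.8]
    - [0, 0, 0, 0, 0, 0, 0.8]

```text
clock: 18.42
tcp_pos: [0.583, 0.231, 0.1774]
tool_rot: [[0.989, 0.147, -0.002], [0.147, -0.989, -0.001], [-0.002, 0.001, -1.0]]
contact_force: [0.2, -0.8, 0.6]
width: 0.0845
grip_force: 0.0
```

Run:
```python
from h import *
wshot("w5");s=get_state();print(s["clock"],s["tcp_pos"],s["width"])
```

```text
18.475 [0.58312686 0.23100452 0.17739204] 0.08471942545446673
```

View pics/w5.png

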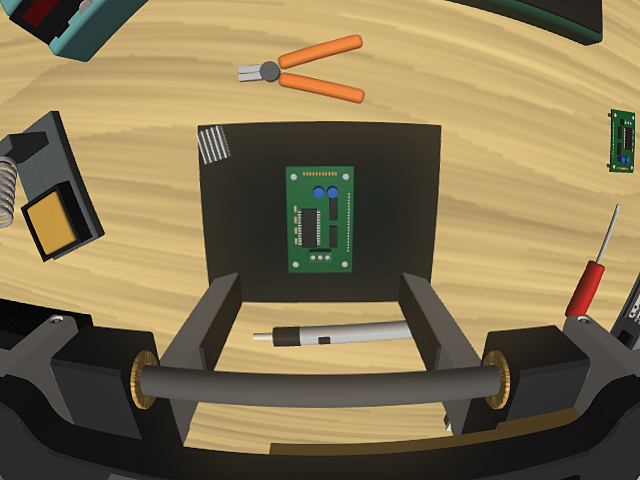

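The board stands level in the middle of the mat, component side up, with its centre at about (320,220) and nothing else disturbed. The robot is clear, so I'm handing it in.

```bash
python3 -c "
from station import *
print(sign_off())"
```

```text
the job is handed in; nothing more can be done
None
```

I unlocked the jaw and slid it back about 39 mm, drew the board about 10 mm clear of the lip and set it on its spacers in the middle of the mat. I then handed the job in at about 18.5 s; no verdict was returned.

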